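# Close the crock and wind the press down firm

## Task

Put the stoneware lid on the crock, push the crock's wooden sled fully home under the press, then wind the red hand wheel clockwise by its crank until the foot bears firmly on the lid: the crank should pull about two thirds harder than it did while running free. Do not overwind it to well over twice the free pull (the crock would crack), then let go and leave the other things on the counter where they are.

Things in the scene. Friction and masses are not known exactly. Their poses are not given: they have to be found in the camera images.
- press: Green C-frame crock press, fixed. Origin: on the counter, on the vertical screw axis. y points along the sled's track to its open end, where crock and blue post stand at the start; z up. Base plate 190 x 336 x 12 mm (y -100 to +236 mm); column 50 x 70 mm at x = -115 mm with an arm on top, 229 mm high. All but the crank stays below 272 mm.
- ram: Steel screw, 18 mm thick, carrying a brass collar and a black rubber foot 48 mm across on a stiff spring. Origin on the screw axis, 190 mm up when fully raised. It sinks 7.5 mm per radian of wheel. How far the foot hangs below it differs by 5 mm either way, so where it meets the lid (0.6 to 3.4 rad of winding from the start) must be felt. It starts at least 4 mm clear of the seated lid's knob.
- sled (a joint): Slide of the wooden sled in m, that carries the cream stoneware crock (fixed to the sled) along the press's -y: 0 fully out, 0.15 fully home against its stop, with the crock's centre on the screw axis. About 4 N of friction; it stays where left.
- crock_rim (a point): Centre of the crock's mouth, level with its rim, 102 mm above the counter. The crock is 124 mm wide outside, 112 mm inside, open at the top and moves with the sled. Its axes are those of the press.
- sled_post (a point): On the axis of the blue upright post on the sled's tongue, 165 mm from the crock's centre towards the press's +y. The post is 20 mm thick and stands from 22 to 72 mm above the counter; this point is 52 mm up.
- lid: Loose cream stoneware lid, 0.3 to 0.5 kg: spigot 104 mm across and 8 mm deep, above it a disc 124 mm across and 10 mm thick, on top an upright wooden knob 30 mm thick, 40 mm high. Origin: centre of the spigot's underside; z up (disc top at 18 mm, knob top at 58 mm). Seated on the crock, the origin is 8 mm below crock_rim, on its axis. Starts flat on the counter.
- wheel_axis (a point): On the axis of the red hand wheel, level with crank_grip, 284 mm up. Wheel 132 mm across, rim top 256 mm up. Clockwise from above lowers the foot; less than one turn is needed. Once the foot meets the lid, the pull at the crank grows by some 14 N per radian. About 18 N is right (15.5 to 21 is accepted: foot force 33 to 77 N); beyond 24 N the crock cracks.
- crank_grip (a point): Mid height of the black crank handle that stands upright on the wheel's rim, 55 mm from the wheel's axis: a free-spinning round grip 18 mm thick, from 256 to 302 mm above the counter; this point is 284 mm up. Running free, it takes about 10 N along its circle (friction, which also keeps the wheel where it is left). Judge the pull while it creeps: after a quick stop it reads low.
- sundae_cup: Bystander: tin sundae cup, 84 mm wide, 110 mm tall. Origin at its underside. Leave it alone.
- bowl: Bystander: blue bowl, 130 mm wide, 55 mm tall. Origin at its underside. Leave it alone.
- whisk: Bystander: chrome whisk lying down, 265 mm long. Origin at its underside. Leave it alone.
- sprinkle_jar: Bystander: glass sprinkle jar with a red cap, 64 mm wide, 100 mm tall. Origin at its underside. Leave it alone.
- syrup_bottle: Bystander: amber syrup bottle, 60 mm wide, 190 mm tall. Origin at its underside. Leave it alone.
- scoop: Bystander: blue-handled ice cream scoop lying down, 210 mm long. Origin at its underside. Leave it alone.
Things that resemble listed ones, but are neither listed nor needed, are in the scene too. Leave any orange or purple look-alike of the lid alone.

How it is judged:
On the way, in this order (a step that is already met when the one before it is completed fails the run):
1. the lid is seated on the crock while the sled is still out (z of lid in the frame of crock_rim between -0.0115 and -0.005 m and horizontal distance between lid and crock_rim below 0.006 m and angle between lid's own z axis and vertical below 0.05 rad and value of joint sled below 0.06 m), for 0.2 s.
2. the sled is fully home with the lid still seated (z of lid in the frame of crock_rim between -0.0115 and -0.005 m and horizontal distance between lid and crock_rim below 0.006 m and angle between lid's own z axis and vertical below 0.05 rad and value of joint sled above 0.145 m), for 0.2 s.
3. the foot bears on the lid with a firm force (all of step 2 and contact force between ram and lid above 33 N), for 0.2 s.
At the end, for the whole second after the job is handed in: The lid sits on the crock (within 6 mm of its axis, level, spigot in the mouth), the sled is within 5 mm of fully home, and the released screw's foot bears on the lid with 33 to 77 N (all of step 3 and contact force between ram and lid below 77 N and linear speed of lid below 0.01 m/s); the robot touches nothing.
It fails at once if the press is overwound (foot force above 100 N) (contact force between ram and lid above 100 N).
It fails at once if a bystander is moved more than 40 mm (distance of any of sundae_cup, bowl, whisk, sprinkle_jar, syrup_bottle, scoop from where it was at the start of the episode above 0.04 m).
It also fails if it takes over 69 s, if anything falls off the work surface, if the arm or the gripper's body presses on something with over 40 N, if the wrist force passes 120 N, or if a joint passes its speed limit or range.

## Robot

A 6-joint arm with a two-finger parallel gripper is mounted at the origin on the work surface. World frame = base frame: x ahead of the robot, y to its left, z up, the work surface at z = 0. Lengths are in m, angles in rad, forces in N, time in s.
With the tool pointing down it reaches from about 0.325 to 0.875 m from the base axis. Payload 4.4 kg.
Tool frame: the origin (TCP) lies midway between the tips of the shut fingers; the grasp point (between the pads) lies 19 mm behind it; z points along the fingers, y is the line along which they close (so a half turn about z gives the same grasp; the last joint's range is limited). The gripper opens to 85 mm and grips with 20 to 120 N. Pads are 22 mm wide; open, the fingers measure 114 mm over their backs; the gripper's body (76 mm by 85 mm) begins 54 mm behind the grasp point. The pads swing forward as they close: fully open they stand 13 mm farther back than shut.
Start: joints at [-1.341, 0.207, 1.542, -0, 1.393, -0.15], TCP at [0.213, -0.534, 0.231] pointing down, gripper open.
Joint ranges: [-2.73, 2.73], [-0.86, 2.22], [0.23, 2.46], [-1.11, 4.25], [0.08, 2.63], [-2.82, 2.82]. Speed limits (rad/s): [2.79, 2.79, 3.14, 3.14, 3.14, 3.14].

## Interface

Orientations are given as a unit quaternion [x, y, z, w].
In Python, from plant import * gives the robot as it stands.
- The arm moves only by the tool servo_tool, never from a script. Its argument "rows" is a list that holds one entry, the list of rows, each a list of 5 numbers: the shift along the tool's x, y, z in m, then the turn about the tool's z in degrees, then the finger opening in m, from 0 to 0.0854. A call has 1 to 5 rows; each row shifts and turns the commanded pose from where the row before left it, along the tool's axes as they then stand; what a row does not reach is not made up. A row lasts 1/12 s, in which the tool goes at most 41.7 mm and 7.16 degrees, less where a joint would pass 70% of its speed; a pose out of reach is approached as far as the arm can. A call with a gripper value outside its range is refused whole. The fingers move at their own pace and stop on an object; "squeeze" is the grip in N (left out, the last holds). Time passes only in rows, so rows that do not move let the fingers close. It gives the time, the measured TCP pose, the force, the opening and the grip force at its end, in the units of the state.
- get_state(): the state, without advancing time (a new reading comes with each control period).
- read_camera(name): name is "scene" or "top"; returns the picture (400x640x3 uint8, blue, green, red); there is no depth.
- calibration(name): a dict with "intrinsics" (3x3 intrinsics, pixels), "xyz" and "orientation" of the camera in the world. Camera axes: x right, y up, looking along -z (the intrinsics and any distortion apply to the point x, -y, -z); pixel columns grow to the right and rows downward; lengths in m; the calibration is good to about 2 mm. A picture is of the moment at which its call begins. calibration takes no time and is no camera call.
- sign_off(): hands the job in; it is judged then, once.
The state is a dict: "t": time; "qpos": joint angles; "joint_vel": joint speeds; "effort": joint torques, N m; "ee_pos": TCP position; "tool_rot": TCP orientation; "wrist_force": force on the tool from outside, world axes, zero at the start; "torque": the same for the moment, N m; "finger_gap": opening from 0.0 (shut) to 1.0 (fully open); "finger_force": force on a finger pad.
Only numpy, scipy, OpenCV 4.12 (cv2) and the standard library are available. Lean on these libraries where they do the work, as an engineer would, in place of code of your own. Each camera call takes 0.05 s, during which the arm holds its last target. There are 200 camera calls.

## Working session

There is one attempt and no reset: what is moved stays moved. The work goes in short steps, Python scripts to look and compute and a tool call to move; the robot and the scene stay as the last step left them, time stands still between calls to the robot, and variables do not carry over. Pictures are saved under pics/ and viewed, at most 10 in all, crops included, and the job is handed in when it is done.

Besides the shell and the picture viewer there is one more tool, called after "Call:" by a JSON object that holds its "method" and its "body", one argument or row to a line. servo_tool: Moves the arm, as the interface text tells. Its arguments: {"type":"object","properties":{"rows":{"type":"array"},"squeeze":{"type":"number"}},"required":["rows"]}

```bash
mkdir -p pics; ls
python3 - <<'E'
from plant import *
import cv2
for n in("scene","top"):
    cv2.imwrite(f"pics/{n}0.png",read_camera(n)); print(n,calibration(n))
s=get_state(); print(s)
E
```

```text
pics
scene {'intrinsics': array([[418.67370516,   0.        , 323.72919452],
       [  0.        , 418.67370516, 198.07151205],
       [  0.        ,   0.        ,   1.        ]]), 'xyz': array([ 1.29226416, -0.75465201,  0.99681667]), 'orientation': array([0.40941426, 0.17449644, 0.33035559, 0.83234377])}
top {'intrinsics': array([[469.0925982 ,   0.        , 323.77576092],
       [  0.        , 469.0925982 , 198.1563393 ],
       [  0.        ,   0.        ,   1.        ]]), 'xyz': array([0.42135895, 0.00754689, 1.55361602]), 'orientation': array([-0.03440065,  0.03127805,  0.71653009, -0.69600497])}
{'t': 0.1, 'qpos': array([-1.34151918e+00,  2.07356822e-01,  1.54284211e+00, -3.68568258e-05,
        1.39353179e+00, -1.50515599e-01]), 'joint_vel': array([-1.39883349e-04, -9.55321699e-04, -2.90480942e-03, -2.04497529e-06,
        1.69126725e-03,  9.68170106e-04]), 'effort': array([-2.16784321e-05, -3.84093368e+01, -2.92548752e+01, -1.74046168e-04,
        4.83112992e-03,  1.28512625e-05]), 'ee_pos': array([ 0.21297616, -0.5333405 ,  0.23021467]), 'tool_rot': array([ 9.82022622e-01,  1.88760235e-01, -6.02107160e-05, -1.06749420e-03]), 'wrist_force': array([0.08661008, 0.79609595, 0.04739335]), 'torque': array([ 9.26504810e-03, -2.62428966e-02, -1.37180430e-05]), 'finger_force': 0.0, 'finger_gap': 0.9973969492276962}
```

View pics/scene0.png

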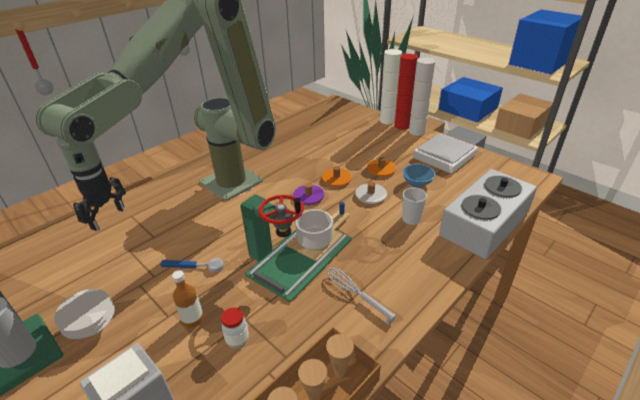

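View pics/top0.png

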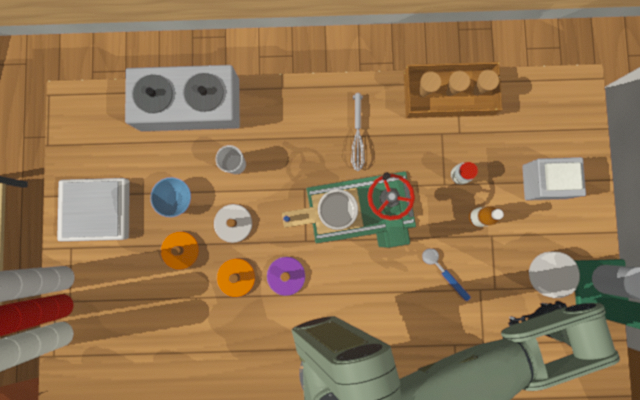

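The scene image shows the press at about (290,250), with the cream lid at (371,193). The top image shows the cream lid at (233,223), crock at (337,209), blue post at (288,218), wheel at (391,197) and crank grip near (386,178). The bystanders are clear of the lid. I'll take an enlarged crop next for exact positions.

```bash
cat > h.py <<'E'
import numpy as np, cv2
from scipy.spatial.transform import Rotation as R
from plant import *
def ray(n,u,v):
    c=calibration(n);K=c["intrinsics"]
    d=np.linalg.solve(K,[u,v,1.]); d=R.from_quat(c["orientation"]).apply([d[0],-d[1],-d[2]])
    return c["xyz"],d
def at(n,u,v,z):
    o,d=ray(n,u,v); return o+d*(z-o[2])/d[2]
def proj(n,p):
    c=calibration(n);q=R.from_quat(c["orientation"]).inv().apply(np.array(p)-c["xyz"])
    k=c["intrinsics"]@np.array([q[0],-q[1],-q[2]]); return k[:2]/k[2]
E
python3 - <<'E'
import cv2,numpy as np
t=cv2.imread("pics/top0.png");s=cv2.imread("pics/scene0.png")
a=cv2.resize(t[160:260,210:430],None,fx=3.6,fy=3.6,interpolation=cv2.INTER_CUBIC)[:,:800]
b=cv2.resize(s[165:300,240:440],None,fx=4,fy=4,interpolation=cv2.INTER_CUBIC)
cv2.imwrite("pics/tc.png",a);cv2.imwrite("pics/sc.png",b)
E
```

```text
(no output)
```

View pics/tc.png

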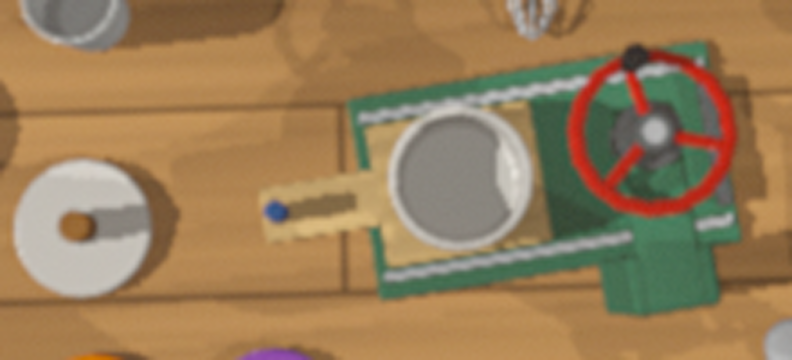

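View pics/sc.png

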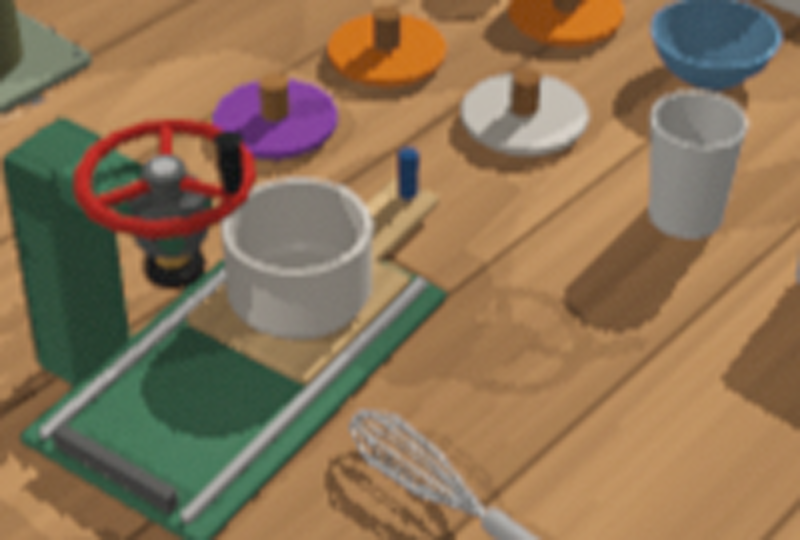

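The crops (top scaled 3.6×) show these pixels: lid disc (83,229), crock mouth (460,178), post top (276,211), wheel ring (652,132) and grip top (635,57). In the scene crop, the grip spans (230,135–190) and the post top is (408,152).

```bash
cat > loc.py <<'E'
from h import *
from scipy.optimize import least_squares
t=lambda u,v:((u+.5)/3.6-.5+210,(v+.5)/3.6-.5+160)
s=lambda u,v:((u+.5)/4-.5+240,(v+.5)/4-.5+165)
print("crock",at("top",*t(460,178),.102),"post",at("top",*t(276,211),.072),"wheel",at("top",*t(652,132),.254),"grip",at("top",*t(635,57),.302),"lid",at("top",*t(83,229),.016),"knob",at("top",*t(77,226),.055))
# circle fits from segmentation of the lid, and wheel
T=cv2.imread("pics/top0.png")
hsv=cv2.cvtColor(T,cv2.COLOR_BGR2HSV)
def blob(m,box):
    u0,v0,u1,v1=box; k=np.zeros(m.shape,np.uint8); k[v0:v1,u0:u1]=m[v0:v1,u0:u1].astype(np.uint8)
    c=max(cv2.findContours(k,0,1)[0],key=cv2.contourArea); return cv2.fitEllipse(cv2.convexHull(c)),cv2.minEnclosingCircle(c)
red=((hsv[...,0]<8)|(hsv[...,0]>172))&(hsv[...,1]>140)&(hsv[...,2]>90)
grey=(hsv[...,1]<60)&(hsv[...,2]>100)
for nm,m,b,z in(("wheel",red,(360,165,420,225),.254),("lid",grey,(205,200,262,250),.014),("crock",grey,(312,184,362,236),.100)):
    e,c=blob(m,b); print(nm,np.round(e[0],2),np.round(e[1],1),at("top",*e[0],z))
def f(p):
    x,y,a,g,lx,ly=p; c,n=np.cos(a),np.sin(a)
    P=lambda X,Y,Z:(x+c*X-n*Y,y+n*X+c*Y,Z)
    G=(x+.055*np.cos(g),y+.055*np.sin(g))
    r=[]
    for cam,w,uv in(("top",P(0,.15,.102),t(460,178)),("top",P(0,.315,.072),t(276,211)),("top",P(0,0,.254),t(652,132)),("top",(*G,.302),t(635,57)),
      ("scene",P(0,.15,.102),s(297,234)),("scene",P(0,.315,.072),s(408,152)),("scene",P(0,0,.256),s(165,177)),("scene",(*G,.302),s(230,137)),
      ("scene",(lx,ly,.018),s(525,112)),("top",(lx,ly,.018),t(83,228)),("scene",(lx,ly,.058),s(526,75)),("top",(lx,ly,.058),t(76,226))):
        r+=list(proj(cam,w)-uv)
    return np.array(r)
q=least_squares(f,[.45,-.13,0,0,.4,.2],loss="soft_l1")
print(q.x.round(4));print(f(q.x).round(1).reshape(-1,2).tolist())
E
python3 loc.py
```

```text
crock [ 0.52145442 -0.02928732  0.102     ] post [0.49921398 0.13233666 0.072     ] wheel [ 0.54224135 -0.17479902  0.254     ] grip [ 0.59440445 -0.15774326  0.302     ] lid [0.49087166 0.31322755 0.016     ] knob [0.4919259  0.31077748 0.055     ]
wheel [390.78 196.7 ] [45.5 46.7] [ 0.54113625 -0.17484575  0.254     ]
lid [232.62 222.91] [37.8 38.5] [0.49209277 0.3138548  0.014     ]
crock [337.85 203.29] [48.2 55.3] [ 0.53959623 -0.03124564  0.1       ]
[ 0.5444 -0.1771  0.1426  0.3846  0.4925  0.313 ]
[[-0.2, -0.5], [-0.7, -0.1], [0.8, -0.8], [-0.5, -0.3], [-0.3, -2.1], [-0.3, 0.2], [-0.7, -1.0], [-0.4, 0.2], [-0.6, -0.2], [-0.1, -0.3], [-0.4, 0.7], [-0.6, -0.2]]
```

Call:
{"method": "servo_tool", "body": {
  "rows": [
    [[0,0,-0.03,6.8,0.0854],[0,0,-0.03,6.8,0.0854],[0.0165,-0.0333,0,0,0.0854],[0.0165,-0.0333,0,0,0.0854],[0.0165,-0.0333,0,0,0.0854]]
  ],
  "squeeze": 40
}}

```text
t: 0.52
ee_pos: [0.248, -0.4272, 0.2913]
tool_rot: [0.998, 0.07, 0.0, 0.0]
wrist_force: [0.5, -0.0, -0.4]
finger_gap: 0.995
finger_force: 0.0
```

Call:
{"method": "servo_tool", "body": {
  "rows": [
    [[0.0165,-0.0333,0,0,0.0854],[0.0165,-0.0333,0,0,0.0854],[0.0165,-0.0333,0,0,0.0854],[0.0165,-0.0333,0,0,0.0854],[0.0165,-0.0333,0,0,0.0854]]
  ]
}}

```text
t: 0.93
ee_pos: [0.3059, -0.2496, 0.2908]
tool_rot: [0.997, 0.071, -0.0, -0.0]
wrist_force: [1.2, 0.3, 0.6]
finger_gap: 1.001
finger_force: 0.0
```

Call:
{"method": "servo_tool", "body": {
  "rows": [
    [[0.0165,-0.0333,0,0,0.0854],[0.0165,-0.0333,0,0,0.0854],[0.0165,-0.0333,0,0,0.0854],[0.0165,-0.0333,0,0,0.0854],[0.0165,-0.0333,0,0,0.0854]]
  ]
}}

```text
t: 1.35
ee_pos: [0.3638, -0.0732, 0.291]
tool_rot: [0.997, 0.071, 0.0, 0.0]
wrist_force: [2.1, 0.1, 0.3]
finger_gap: 0.997
finger_force: 0.0
```

Call:
{"method": "servo_tool", "body": {
  "rows": [
    [[0.0165,-0.0333,0,0,0.0854],[0.0165,-0.0333,0,0,0.0854],[0.0165,-0.0333,0,0,0.0854],[0.0165,-0.0333,0,0,0.0854],[0.0165,-0.0333,0,0,0.0854]]
  ]
}}

```text
t: 1.77
ee_pos: [0.4219, 0.1035, 0.291]
tool_rot: [0.997, 0.071, -0.0, 0.0]
wrist_force: [1.2, -1.2, 0.2]
finger_gap: 0.996
finger_force: 0.0
```

Call:
{"method": "servo_tool", "body": {
  "rows": [
    [[0.0165,-0.0333,0,0,0.0854],[0.0165,-0.0333,0,0,0.0854],[0.0165,-0.0333,0,0,0.0854],[0.0165,-0.0333,0,0,0.0854],[0.0165,-0.0333,0,0,0.0854]]
  ]
}}

```text
t: 2.18
ee_pos: [0.4799, 0.2798, 0.2906]
tool_rot: [0.997, 0.071, -0.001, 0.0]
wrist_force: [0.9, -0.1, 0.2]
finger_gap: 0.998
finger_force: 0.0
```

Call:
{"method": "servo_tool", "body": {
  "rows": [
    [[0.0165,-0.0333,0,0,0.0854],[0,0,0,0,0.0854],[0,0,0,0,0.0854]]
  ]
}}

```text
t: 2.43
ee_pos: [0.4912, 0.3146, 0.2896]
tool_rot: [0.997, 0.073, -0.001, 0.001]
wrist_force: [0.3, 0.3, 0.1]
finger_gap: 1.0
finger_force: 0.0
```

Call:
{"method": "servo_tool", "body": {
  "rows": [
    [[0.001,0.0018,0.038,0,0.0854],[0,0,0.038,0,0.0854],[0,0,0.038,0,0.0854],[0,0,0.038,0,0.0854],[0,0,0.038,0,0.0854]]
  ]
}}

```text
t: 2.85
ee_pos: [0.4925, 0.31, 0.1001]
tool_rot: [0.998, 0.07, 0.0, 0.0]
wrist_force: [0.8, -0.0, 0.2]
finger_gap: 1.0
finger_force: 0.0
```

Call:
{"method": "servo_tool", "body": {
  "rows": [
    [[0,0,0.038,0,0.0854],[0,0,0.02,0,0.0854],[0,0,0.014,0,0.0854],[0,0,0,0,0.0854],[0,0,0,0,0.0854]]
  ]
}}

```text
t: 3.27
ee_pos: [0.4922, 0.3102, 0.0288]
tool_rot: [0.998, 0.071, -0.001, 0.001]
wrist_force: [-0.3, 0.6, -0.2]
finger_gap: 1.0
finger_force: 0.0
```

Call:
{"method": "servo_tool", "body": {
  "rows": [
    [[0,0,0,0,0.05],[0,0,0,0,0.04],[0,0,0,0,0.02],[0,0,0,0,0.02],[0,0,0,0,0.02]]
  ]
}}

```text
t: 3.68
ee_pos: [0.494, 0.313, 0.031]
tool_rot: [0.997, 0.071, 0.001, -0.001]
wrist_force: [-0.0, 1.1, 3.4]
finger_gap: 0.339
finger_force: 39.8
```

Call:
{"method": "servo_tool", "body": {
  "rows": [
    [[0,0,0,0,0.02],[0,0,0,0,0.02],[0,0,0,0,0.02],[0,0,0,0,0.02]]
  ],
  "squeeze": 60
}}

```text
t: 4.02
ee_pos: [0.4941, 0.3129, 0.0311]
tool_rot: [0.997, 0.071, 0.001, -0.001]
wrist_force: [-2.2, 1.6, 7.1]
finger_gap: 0.33
finger_force: 59.5
```

Call:
{"method": "servo_tool", "body": {
  "rows": [
    [[0,0,-0.01,0,0.02],[0,0,-0.035,0,0.02],[0,0,-0.04,0,0.02],[0,0,-0.04,0,0.02],[0,0,-0.025,0,0.02]]
  ]
}}

```text
t: 4.43
ee_pos: [0.4938, 0.3117, 0.183]
tool_rot: [0.997, 0.071, 0.002, -0.0]
wrist_force: [1.9, 0.8, -3.1]
finger_gap: 0.331
finger_force: 60.1
```

Call:
{"method": "servo_tool", "body": {
  "rows": [
    [[-0.002,0.038,0,0,0.02],[-0.002,0.038,0,0,0.02],[-0.002,0.038,0,0,0.02],[-0.002,0.038,0,0,0.02],[-0.002,0.038,0,0,0.02]]
  ]
}}

```text
t: 4.85
ee_pos: [0.5084, 0.1202, 0.1785]
tool_rot: [0.997, 0.072, -0.001, 0.0]
wrist_force: [0.8, 0.4, -4.6]
finger_gap: 0.334
finger_force: 60.3
```

Call:
{"method": "servo_tool", "body": {
  "rows": [
    [[-0.002,0.038,0,0,0.02],[-0.002,0.038,0,0,0.02],[-0.002,0.038,0,0,0.02],[-0.002,0.034,0,0,0.02],[0,0,0,0,0.02]]
  ]
}}

```text
t: 5.27
ee_pos: [0.5227, -0.0319, 0.1788]
tool_rot: [0.998, 0.068, -0.001, 0.002]
wrist_force: [0.5, -0.7, -3.5]
finger_gap: 0.33
finger_force: 60.7
```

Call:
{"method": "servo_tool", "body": {
  "rows": [
    [[0,0,0.025,0,0.02],[0,0,0.015,0,0.02],[0,0,0,0,0.02],[0,0,0,0,0.02]]
  ]
}}

```text
t: 5.6
ee_pos: [0.5211, -0.0251, 0.1377]
tool_rot: [0.997, 0.071, -0.002, -0.001]
wrist_force: [0.4, 0.4, -3.8]
finger_gap: 0.329
finger_force: 60.6
```

Run:
```python
from h import *
T=read_camera("top");S=read_camera("scene");s=get_state();print(s["ee_pos"],s["tool_rot"])
cv2.imwrite("pics/t1.png",T);cv2.imwrite("pics/s1.png",S)
a=cv2.resize(T[150:260,270:430],None,fx=4,fy=4,interpolation=cv2.INTER_CUBIC)[:300]
b=cv2.resize(S[180:260,270:390],None,fx=5,fy=5,interpolation=cv2.INTER_CUBIC)
c=np.zeros((600,640,3),np.uint8)
b=cv2.resize(S[190:265,265:425],None,fx=4,fy=4,interpolation=cv2.INTER_CUBIC)
c[:300]=a;c[300:]=b;cv2.imwrite("pics/c1.png",c)
```

```text
[ 0.52345878 -0.02536346  0.13996581] [9.97447526e-01 7.14020533e-02 3.60970816e-04 2.24136697e-04]
```

View pics/c1.png

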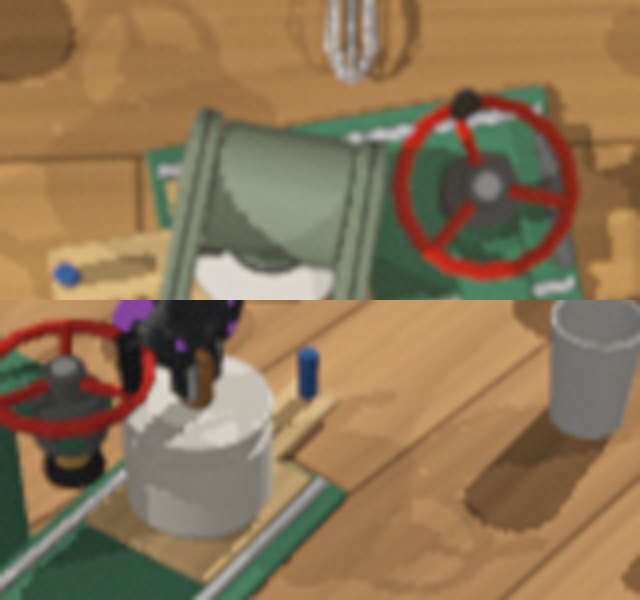

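The crop shows the lid level just above the crock at (197,400), with left and right edges close to the crock's (125/271). The top view shows only part of the lid because the wrist covers the rest. I'll measure its edges in the saved images.

Run:
```python
from h import *
from scipy.optimize import least_squares
S=cv2.imread("pics/s1.png").astype(int);T=cv2.imread("pics/t1.png").astype(int)
sat=lambda I:I.max(2)-I.min(2)
for r in (208,210,212,214,216,224,228,232): print(r,"L",sat(S)[r,290:302].tolist(),"R",sat(S)[r,326:340].tolist())
for r in (214,217,220,223,226,229): print("top",r,sat(T)[r,312:326].tolist(),sat(T)[r,348:362].tolist())
a=np.linspace(0,6.283,361)
for nm,c in(("lid@goal",(.5228,-.0288)),("lid -4",(.5222,-.0248))):
  for z in(.116,.126):
    P=np.array([proj("scene",(c[0]+.062*np.cos(t),c[1]+.062*np.sin(t),z)) for t in a]);print(nm,z,"scene u",P[:,0].min(),P[:,0].max(),"vmin",P[:,1].min())
    P=np.array([proj("top",(c[0]+.062*np.cos(t),c[1]+.062*np.sin(t),z)) for t in a]);print("   top u",P[:,0].min(),P[:,0].max(),"vmax",P[:,1].max())
P=np.array([proj("scene",(.5228+.062*np.cos(t),-.0288+.062*np.sin(t),.095)) for t in a]);print("crock scene u",P[:,0].min(),P[:,0].max())
print("topcol",[sat(T)[r,336] for r in range(220,240)])
```

```text
208 L [92, 93, 93, 94, 72, 29, 3, 0, 2, 4, 56, 136] R [16, 16, 21, 29, 52, 81, 92, 92, 93, 93, 93, 98, 97, 38]
210 L [94, 93, 94, 102, 94, 58, 11, 1, 4, 8, 71, 140] R [16, 17, 16, 15, 17, 48, 83, 96, 96, 97, 93, 90, 87, 43]
212 L [107, 110, 114, 120, 125, 85, 34, 4, 8, 50, 129, 129] R [16, 16, 17, 17, 16, 17, 46, 83, 93, 87, 84, 83, 83, 38]
214 L [15, 32, 45, 84, 92, 97, 95, 90, 110, 127, 115, 69] R [16, 16, 17, 16, 16, 15, 16, 55, 82, 82, 81, 80, 78, 56]
216 L [3, 15, 24, 73, 93, 98, 107, 106, 93, 56, 28, 17] R [17, 17, 16, 17, 16, 16, 17, 58, 81, 80, 72, 65, 65, 64]
224 L [9, 53, 87, 94, 91, 58, 21, 11, 13, 13, 11, 12] R [16, 13, 13, 14, 16, 16, 23, 55, 77, 78, 79, 79, 76, 67]
228 L [50, 88, 91, 92, 93, 73, 30, 13, 12, 13, 13, 13] R [12, 15, 15, 13, 13, 13, 30, 67, 73, 65, 50, 50, 56, 76]
232 L [18, 55, 36, 31, 37, 12, 8, 12, 12, 12, 13, 12] R [11, 12, 13, 14, 13, 14, 30, 65, 77, 76, 72, 68, 62, 60]
top 214 [28, 21, 18, 18, 21, 23, 19, 12, 11, 12, 12, 12, 12, 10] [21, 23, 23, 23, 21, 17, 19, 20, 22, 24, 19, 17, 20, 22]
top 217 [23, 19, 16, 21, 23, 22, 12, 13, 12, 12, 13, 12, 12, 12
[... 700 characters left out ...]
d@goal 0.126 scene u 294.236146110793 332.1846750173556 vmin 203.72317291301113
   top u 317.10049816865217 357.76175320784046 vmax 228.46239932741446
lid -4 0.116 scene u 295.19428779995343 332.9041557653602 vmin 205.43174380693443
   top u 315.86926697584664 356.2499839780598 vmax 228.78950356779626
lid -4 0.126 scene u 295.00734993562236 332.88353984946434 vmin 203.11444630809208
   top u 315.79538141014444 356.457157824408 vmax 228.6983532705246Traceback (most recent call last):
  File "<stdin>", line 12, in <module>
  File "h.py", line 11, in proj
    c=calibration(n);q=R.from_quat(c["orientation"]).inv().apply(np.array(p)-c["xyz"])
ValueError: time passes only in moves, steps and waits
```

The lid sits about 4 mm towards +y of the crock, which agrees with the commanded shortfall. I'll correct that and lower it.

Call:
{"method": "servo_tool", "body": {
  "rows": [
    [[0,0.004,0,0,0.02],[0,0,0,0,0.02],[0,0,0.004,0,0.02],[0,0,0.003,0,0.02],[0,0,0,0,0.02]]
  ]
}}

```text
t: 6.12
ee_pos: [0.523, -0.0293, 0.1316]
tool_rot: [0.997, 0.071, -0.001, -0.0]
wrist_force: [-0.3, 1.4, -3.4]
finger_gap: 0.332
finger_force: 60.6
```

Call:
{"method": "servo_tool", "body": {
  "rows": [
    [[0,0,0.003,0,0.02],[0,0,0.003,0,0.02],[0,0,0,0,0.02],[0,0,0,0,0.02]]
  ]
}}

```text
t: 6.45
ee_pos: [0.5234, -0.0293, 0.1259]
tool_rot: [0.997, 0.071, -0.0, -0.0]
wrist_force: [0.1, -0.8, -2.5]
finger_gap: 0.33
finger_force: 60.7
```

Call:
{"method": "servo_tool", "body": {
  "rows": [
    [[0,0,0.001,0,0.02],[0,0,0.001,0,0.02],[0,0,0.001,0,0.02],[0,0,0,0,0.02],[0,0,0,0,0.02]]
  ]
}}

```text
t: 6.87
ee_pos: [0.5239, -0.0296, 0.1251]
tool_rot: [0.997, 0.071, 0.0, 0.0]
wrist_force: [-4.9, 0.4, 6.5]
finger_gap: 0.327
finger_force: 61.9
```

Call:
{"method": "servo_tool", "body": {
  "rows": [
    [[0,0,0,0,0.04],[0,0,0,0,0.06],[0,0,0,0,0.06],[0,0,0,0,0.06],[0,0,-0.02,0,0.06]]
  ]
}}

```text
t: 7.28
ee_pos: [0.5205, -0.0288, 0.1396]
tool_rot: [0.997, 0.071, -0.004, -0.001]
wrist_force: [-0.2, 0.7, 0.3]
finger_gap: 0.702
finger_force: 0.0
```

Call:
{"method": "servo_tool", "body": {
  "rows": [
    [[0,0,-0.03,0,0.06],[0,0,-0.03,0,0.06],[0,-0.04,0,0,0.06],[0,-0.04,0,0,0.06],[0,-0.04,0,0,0.06]]
  ]
}}

```text
t: 7.7
ee_pos: [0.5072, 0.09, 0.2044]
tool_rot: [0.998, 0.07, 0.001, -0.0]
wrist_force: [0.4, 0.5, -0.5]
finger_gap: 0.703
finger_force: 0.0
```

Call:
{"method": "servo_tool", "body": {
  "rows": [
    [[-0.001,-0.04,0,0,0.06],[0,-0.005,0,0,0.06],[0,0,0,0,0.06],[0,0,0,0,0.06]]
  ]
}}

```text
t: 8.03
ee_pos: [0.4993, 0.1337, 0.2032]
tool_rot: [0.997, 0.072, 0.0, 0.0]
wrist_force: [0.6, -0.4, -0.6]
finger_gap: 0.702
finger_force: 0.0
```

Run:
```python
from h import *
T=read_camera("top");S=read_camera("scene");s=get_state();print(s["ee_pos"],s["wrist_force"])
c=np.zeros((600,640,3),np.uint8)
c[:300]=cv2.resize(T[165:240,270:430],None,fx=4,fy=4,interpolation=cv2.INTER_CUBIC)
c[300:]=cv2.resize(S[190:265,265:425],None,fx=4,fy=4,interpolation=cv2.INTER_CUBIC)
cv2.imwrite("pics/c2.png",c)
```

```text
[0.49962034 0.1326039  0.20320921] [0.13753922 0.17780746 0.00403394]
```

View pics/c2.png

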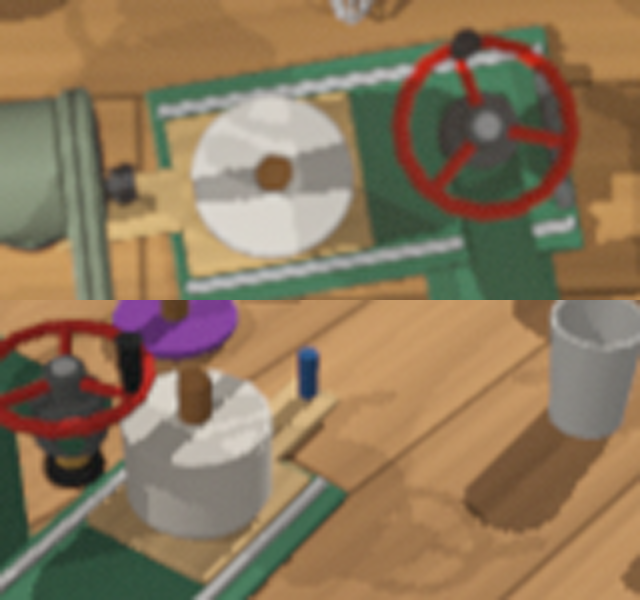

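The lid is seated and level on the crock, with the knob at (275,172) in the top crop and the disc flush at (197,400) in the scene crop. Next is the post.

Call:
{"method": "servo_tool", "body": {
  "rows": [
    [[0,-0.0015,0.04,0,0.06],[0,0,0.04,0,0.06],[0,0,0.04,0,0.06],[0,0,0.03,0,0.06],[0,0,0.015,0,0.06]]
  ]
}}

```text
t: 8.55
ee_pos: [0.4958, 0.133, 0.0337]
tool_rot: [0.998, 0.07, -0.004, 0.0]
wrist_force: [-1.1, -0.4, 0.1]
finger_gap: 0.707
finger_force: 0.0
```

Call:
{"method": "servo_tool", "body": {
  "rows": [
    [[0,0,0,0,0.05],[0,0,0,0,0.01],[0,0,0,0,0.01],[0,0,0,0,0.01],[0,0,0,0,0.01]]
  ],
  "squeeze": 30
}}

```text
t: 8.97
ee_pos: [0.5012, 0.1348, 0.0403]
tool_rot: [0.997, 0.071, 0.002, 0.0]
wrist_force: [1.4, -2.7, 1.0]
finger_gap: 0.225
finger_force: 29.8
```

Call:
{"method": "servo_tool", "body": {
  "rows": [
    [[0,0.004,0,0,0.01],[0,0.008,0,0,0.01],[0,0.012,0,0,0.01],[0,0.014,0,0,0.01],[0,0.014,0,0,0.01]]
  ]
}}

```text
t: 9.38
ee_pos: [0.508, 0.0848, 0.0403]
tool_rot: [0.997, 0.071, 0.002, -0.001]
wrist_force: [0.2, 5.7, 2.8]
finger_gap: 0.224
finger_force: 30.3
```

Call:
{"method": "servo_tool", "body": {
  "rows": [
    [[0,0.014,0,0,0.01],[0,0.014,0,0,0.01],[0,0.014,0,0,0.01],[0,0.014,0,0,0.01],[0,0.014,0,0,0.01]]
  ]
}}

```text
t: 9.8
ee_pos: [0.5176, 0.0151, 0.0402]
tool_rot: [0.997, 0.071, 0.001, -0.001]
wrist_force: [-0.9, 4.3, 6.4]
finger_gap: 0.224
finger_force: 30.5
```

Call:
{"method": "servo_tool", "body": {
  "rows": [
    [[0,0.01,0,0,0.01],[0,0.006,0,0,0.01],[0,0.004,0,0,0.01],[0,0.003,0,0,0.01],[0,0,0,0,0.01]]
  ]
}}

```text
t: 10.22
ee_pos: [0.5208, -0.0087, 0.0402]
tool_rot: [0.997, 0.071, 0.001, 0.0]
wrist_force: [-2.3, 0.2, 4.4]
finger_gap: 0.225
finger_force: 30.4
```

Call:
{"method": "servo_tool", "body": {
  "rows": [
    [[0,0.002,0,0,0.01],[0,0.002,0,0,0.01],[0,0.002,0,0,0.01],[0,0,0,0,0.01]]
  ]
}}

```text
t: 10.55
ee_pos: [0.5212, -0.0115, 0.0402]
tool_rot: [0.998, 0.071, 0.001, -0.003]
wrist_force: [-1.0, 11.7, 8.5]
finger_gap: 0.223
finger_force: 30.9
```

Call:
{"method": "servo_tool", "body": {
  "rows": [
    [[0,0.002,0,0,0.01],[0,0.002,0,0,0.01],[0,0.002,0,0,0.01],[0,0,0,0,0.01]]
  ]
}}

```text
t: 10.88
ee_pos: [0.5211, -0.0115, 0.0401]
tool_rot: [0.998, 0.07, 0.001, -0.008]
wrist_force: [-1.2, 30.1, 11.8]
finger_gap: 0.226
finger_force: 33.7
```

Call:
{"method": "servo_tool", "body": {
  "rows": [
    [[0,-0.005,0,0,0.01],[0,0,0,0,0.05],[0,0,0,0,0.05],[0,0,0,0,0.05],[0,0,-0.02,0,0.05]]
  ]
}}

```text
t: 11.3
ee_pos: [0.5171, -0.0153, 0.0551]
tool_rot: [0.997, 0.071, -0.004, -0.001]
wrist_force: [-1.2, -0.5, -1.4]
finger_gap: 0.584
finger_force: 0.0
```

Call:
{"method": "servo_tool", "body": {
  "rows": [
    [[0,0,-0.04,0,0.05],[0,0,-0.04,0,0.05],[0,0,-0.04,0,0.05],[0,0,-0.04,0,0.05],[0,0,-0.04,0,0.05]]
  ]
}}

```text
t: 11.72
ee_pos: [0.5201, -0.0161, 0.2602]
tool_rot: [0.998, 0.071, -0.0, 0.0]
wrist_force: [1.5, -0.4, -0.1]
finger_gap: 0.589
finger_force: 0.0
```

Call:
{"method": "servo_tool", "body": {
  "rows": [
    [[0,0,-0.04,0,0.05],[0,0,-0.04,0,0.05],[0,0,-0.03,0,0.05],[0.013,0.037,0,0,0.05],[0.013,0.037,0,0,0.05]]
  ]
}}

```text
t: 12.13
ee_pos: [0.5583, -0.0854, 0.373]
tool_rot: [0.997, 0.072, 0.004, 0.002]
wrist_force: [1.4, 0.4, 0.2]
finger_gap: 0.587
finger_force: 0.0
```

Call:
{"method": "servo_tool", "body": {
  "rows": [
    [[0.013,0.037,0,0,0.05],[0.013,0.037,0,0,0.05],[0,0,0,0,0.05],[0,0,0,0,0.05]]
  ]
}}

```text
t: 12.47
ee_pos: [0.593, -0.1571, 0.3665]
tool_rot: [0.998, 0.069, -0.001, -0.001]
wrist_force: [-0.6, 0.3, 0.4]
finger_gap: 0.587
finger_force: 0.0
```

Run:
```python
from h import *
T=read_camera("top");S=read_camera("scene");s=get_state();print(s["ee_pos"],s["wrist_force"],s["qpos"])
c=np.zeros((600,640,3),np.uint8)
c[:300]=cv2.resize(T[165:240,290:450],None,fx=4,fy=4,interpolation=cv2.INTER_CUBIC)
c[300:]=cv2.resize(S[175:250,225:385],None,fx=4,fy=4,interpolation=cv2.INTER_CUBIC)
cv2.imwrite("pics/c3.png",c)
```

```text
[ 0.5926386  -0.15451264  0.36784899] [-0.22372894  0.58465985  0.79845281] [-3.96454263e-01  2.21944548e-01  1.24675442e+00  3.79917686e-04
  1.67419290e+00  1.03285714e+00]
```

View pics/c3.png

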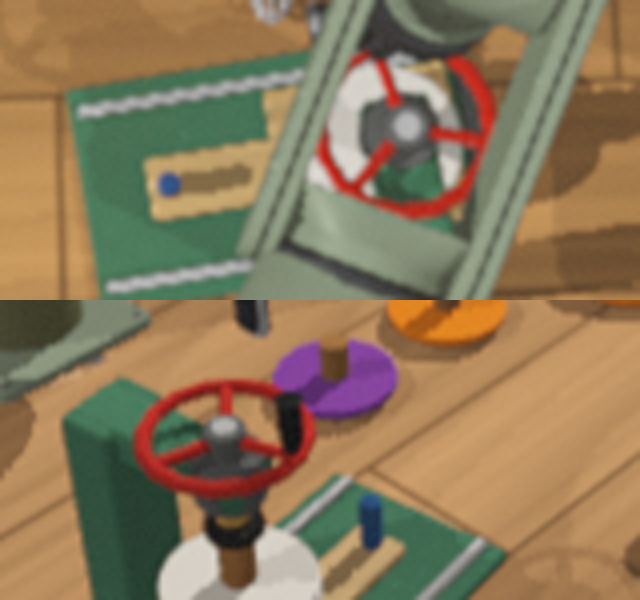

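The sled is home with the lid's knob (237,560) right under the foot, and the grip is still at (289,420). I'll lower onto the crank.

Call:
{"method": "servo_tool", "body": {
  "rows": [
    [[0.002,0.001,0.035,0,0.05],[0,0,0.035,0,0.05],[0,0,0.02,0,0.05],[0,0,0.009,0,0.05],[0,0,0,0,0.05]]
  ]
}}

```text
t: 12.98
ee_pos: [0.5934, -0.1532, 0.2668]
tool_rot: [0.997, 0.072, -0.002, -0.001]
wrist_force: [0.3, 0.8, -0.1]
finger_gap: 0.588
finger_force: 0.0
```

Call:
{"method": "servo_tool", "body": {
  "rows": [
    [[0,0,0,0,0.03],[0,0,0,0,0.01],[0,0,0,0,0.01],[0,0,0,0,0.01],[0,0,0,0,0.01]]
  ],
  "squeeze": 50
}}

```text
t: 13.4
ee_pos: [0.5969, -0.1571, 0.2727]
tool_rot: [0.997, 0.071, 0.003, 0.003]
wrist_force: [0.9, -5.0, 4.5]
finger_gap: 0.201
finger_force: 48.6
```

```bash
python3 -c "
from h import *
for i in range(3):
    s=get_state();print(s['ee_pos'],s['tool_rot'],s['wrist_force'],s['finger_gap'],s['finger_force']);read_camera('top')"
```

```text
[ 0.59688777 -0.15714051  0.27267919] [0.99748653 0.07075166 0.00281603 0.00262494] [ 0.89938701 -4.9884449   4.48557139] 0.20088331916971155 48.63008019514382
[ 0.59688034 -0.15712478  0.27265293] [0.99748813 0.07073145 0.00281814 0.00255959] [ 0.71640675 -4.7676037   3.59272985] 0.20835981785383859 48.63286038860679
[ 0.59689716 -0.1571536   0.27269784] [0.9974896  0.07070883 0.0028484  0.00257706] [ 0.38094711 -3.19933824  4.29995849] 0.21145608254537435 48.63301151432097
```

```bash
cat > arc.py <<'E'
import sys,numpy as np
from scipy.spatial.transform import Rotation as R
p0,st,n=map(float,sys.argv[1:4]); f=p0-st*np.arange(int(n)+1)
d=np.diff(.055*np.c_[np.cos(f),np.sin(f),0*f],axis=0)
t=R.from_quat([.9974,.0713,0,0]).inv().apply(d)
for i,(a,b) in enumerate(t[:,:2].round(4)): print(f"{f[i+1]:.2f}: [{a:.4f}, {b:.4f}]",end="\n" if i%5==4 else "  ")
E
cat > pull.py <<'E'
from h import *
for i in range(3):
    s=get_state();p=s['ee_pos'];f=np.arctan2(p[1]+.1765,p[0]-.545);r=np.hypot(p[1]+.1765,p[0]-.545);w=s['wrist_force']
    print(f"phi {f:.3f} r {r:.4f} pull {-(w@[np.sin(f),-np.cos(f),0]):.2f} radial {w@[np.cos(f),np.sin(f),0]:.2f} Fz {w[2]:.1f} gap {s['finger_gap']:.2f}");read_camera('top')
E
python3 arc.py .358 .08 45
```

```text
0.28: [0.0008, 0.0043]  0.20: [0.0004, 0.0044]  0.12: [0.0001, 0.0044]  0.04: [-0.0003, 0.0044]  -0.04: [-0.0006, 0.0044]
-0.12: [-0.0010, 0.0043]  -0.20: [-0.0013, 0.0042]  -0.28: [-0.0017, 0.0041]  -0.36: [-0.0020, 0.0039]  -0.44: [-0.0023, 0.0038]
-0.52: [-0.0026, 0.0036]  -0.60: [-0.0028, 0.0034]  -0.68: [-0.0031, 0.0031]  -0.76: [-0.0033, 0.0029]  -0.84: [-0.0036, 0.0026]
-0.92: [-0.0038, 0.0023]  -1.00: [-0.0039, 0.0020]  -1.08: [-0.0041, 0.0017]  -1.16: [-0.0042, 0.0013]  -1.24: [-0.0043, 0.0010]
-1.32: [-0.0044, 0.0006]  -1.40: [-0.0044, 0.0003]  -1.48: [-0.0044, -0.0001]  -1.56: [-0.0044, -0.0004]  -1.64: [-0.0043, -0.0008]
-1.72: [-0.0043, -0.0011]  -1.80: [-0.0042, -0.0014]  -1.88: [-0.0040, -0.0018]  -1.96: [-0.0039, -0.0021]  -2.04: [-0.0037, -0.0024]
-2.12: [-0.0035, -0.0027]  -2.20: [-0.0033, -0.0029]  -2.28: [-0.0030, -0.0032]  -2.36: [-0.0028, -0.0034]  -2.44: [-0.0025, -0.0036]
-2.52: [-0.0022, -0.0038]  -2.60: [-0.0019, -0.0040]  -2.68: [-0.0015, -0.0041]  -2.76: [-0.0012, -0.0042]  -2.84: [-0.0009, -0.0043]
-2.92: [-0.0005, -0.0044]  -3.00: [-0.0002, -0.0044]  -3.08: [0.0002, -0.0044]  -3.16: [0.0005, -0.0044]  -3.24: [0.0009, -0.0043]
```

Call:
{"method": "servo_tool", "body": {
  "rows": [
    [[0.0008,0.0043,0,0,0.01],[0.0004,0.0044,0,0,0.01],[0.0001,0.0044,0,0,0.01],[-0.0003,0.0044,0,0,0.01],[-0.0006,0.0044,0,0,0.01]]
  ],
  "squeeze": 60
}}

```text
t: 13.97
ee_pos: [0.5997, -0.1722, 0.2726]
tool_rot: [0.997, 0.072, 0.002, -0.004]
wrist_force: [-2.1, 11.0, 8.6]
finger_gap: 0.207
finger_force: 58.2
```

Call:
{"method": "servo_tool", "body": {
  "rows": [
    [[-0.001,0.0043,0,0,0.01]]
  ]
}}

```text
t: 14.05
ee_pos: [0.5997, -0.1766, 0.2726]
tool_rot: [0.997, 0.073, 0.002, -0.004]
wrist_force: [-0.6, 10.4, 8.7]
finger_gap: 0.203
finger_force: 58.2
```

```bash
python3 pull.py
```

```text
phi -0.001 r 0.0547 pull 10.40 radial -0.62 Fz 8.7 gap 0.20
phi -0.020 r 0.0547 pull 8.53 radial -1.52 Fz 9.1 gap 0.21
phi -0.018 r 0.0547 pull 7.01 radial -2.24 Fz 8.6 gap 0.20
```

Call:
{"method": "servo_tool", "body": {
  "rows": [
    [[-0.0013,0.0042,0,0,0.01],[-0.0017,0.0041,0,0,0.01],[-0.002,0.0039,0,0,0.01],[-0.0023,0.0038,0,0,0.01]]
  ]
}}

```text
t: 14.53
ee_pos: [0.5964, -0.1935, 0.2727]
tool_rot: [0.997, 0.073, 0.004, -0.003]
wrist_force: [3.6, 10.1, 5.5]
finger_gap: 0.205
finger_force: 58.2
```

Call:
{"method": "servo_tool", "body": {
  "rows": [
    [[-0.0026,0.0036,0,0,0.01],[-0.0028,0.0034,0,0,0.01],[-0.0031,0.0031,0,0,0.01],[-0.0033,0.0029,0,0,0.01]]
  ]
}}

```text
t: 14.87
ee_pos: [0.5877, -0.209, 0.2728]
tool_rot: [0.997, 0.073, 0.006, -0.002]
wrist_force: [7.2, 6.7, 4.8]
finger_gap: 0.206
finger_force: 58.3
```

Call:
{"method": "servo_tool", "body": {
  "rows": [
    [[-0.0036,0.0026,0,0,0.01],[-0.0038,0.0023,0,0,0.01],[-0.0039,0.002,0,0,0.01],[-0.0041,0.0017,0,0,0.01]]
  ]
}}

```text
t: 15.2
ee_pos: [0.575, -0.2205, 0.2728]
tool_rot: [0.997, 0.072, 0.007, -0.001]
wrist_force: [11.8, 6.4, 3.3]
finger_gap: 0.202
finger_force: 58.3
```

Call:
{"method": "servo_tool", "body": {
  "rows": [
    [[-0.0042,0.0013,0,0,0.01],[-0.0043,0.001,0,0,0.01]]
  ]
}}

```text
t: 15.37
ee_pos: [0.5678, -0.2246, 0.2728]
tool_rot: [0.997, 0.072, 0.009, -0.0]
wrist_force: [14.8, 4.1, 0.9]
finger_gap: 0.209
finger_force: 58.4
```

Call:
{"method": "servo_tool", "body": {
  "rows": [
    [[-0.0022,0.0004,0,0,0.01],[-0.0022,0.0003,0,0,0.01],[-0.0022,0.0002,0,0,0.01]]
  ]
}}

```text
t: 15.62
ee_pos: [0.5621, -0.2268, 0.2728]
tool_rot: [0.997, 0.072, 0.009, 0.0]
wrist_force: [17.3, 3.3, 0.2]
finger_gap: 0.201
finger_force: 58.4
```

Call:
{"method": "servo_tool", "body": {
  "rows": [
    [[-0.0016,0.0001,0,0,0.01],[-0.0012,0,0,0,0.01]]
  ]
}}

```text
t: 15.78
ee_pos: [0.5597, -0.2276, 0.2728]
tool_rot: [0.997, 0.072, 0.01, 0.001]
wrist_force: [17.5, 2.1, -0.8]
finger_gap: 0.205
finger_force: 58.4
```

Call:
{"method": "servo_tool", "body": {
  "rows": [
    [[-0.0012,0,0,0,0.01],[-0.0012,0,0,0,0.01]]
  ]
}}

```text
t: 15.95
ee_pos: [0.5576, -0.2281, 0.2729]
tool_rot: [0.997, 0.072, 0.01, 0.001]
wrist_force: [18.4, 1.1, -0.6]
finger_gap: 0.206
finger_force: 58.4
```

Call:
{"method": "servo_tool", "body": {
  "rows": [
    [[0.002,0,0,0,0.01],[0.001,0,0,0,0.01],[0,0,0,0,0.01]]
  ]
}}

```text
t: 16.2
ee_pos: [0.5577, -0.2281, 0.2727]
tool_rot: [0.997, 0.072, 0.006, 0.001]
wrist_force: [9.1, 1.3, 3.9]
finger_gap: 0.202
finger_force: 58.7
```

Call:
{"method": "servo_tool", "body": {
  "rows": [
    [[0,0,0,0,0.03],[0,0,0,0,0.045],[0,0,0,0,0.045],[0,0,0,0,0.045]]
  ]
}}

```text
t: 16.53
ee_pos: [0.5525, -0.2287, 0.269]
tool_rot: [0.997, 0.071, -0.0, -0.0]
wrist_force: [-0.2, 0.4, -0.6]
finger_gap: 0.526
finger_force: 0.0
```

Call:
{"method": "servo_tool", "body": {
  "rows": [
    [[0,0,-0.02,0,0.045],[0,0,-0.03,0,0.045],[0,0,-0.035,0,0.045],[0,0,-0.02,0,0.045],[0,0,0,0,0.045]]
  ]
}}

```text
t: 16.95
ee_pos: [0.5546, -0.2301, 0.3811]
tool_rot: [0.997, 0.071, 0.005, 0.003]
wrist_force: [0.1, -0.1, 1.4]
finger_gap: 0.524
finger_force: 0.0
```

Run:
```python
from h import *
S=read_camera("scene");s=get_state();print(s["ee_pos"],s["wrist_force"])
cv2.imwrite("pics/c4.png",cv2.resize(S[165:265,225:385],None,fx=4,fy=4,interpolation=cv2.INTER_CUBIC))
```

```text
[ 0.55384776 -0.22961249  0.37793939] [-0.74445127  0.84976317 -0.21968541]
```

View pics/c4.png

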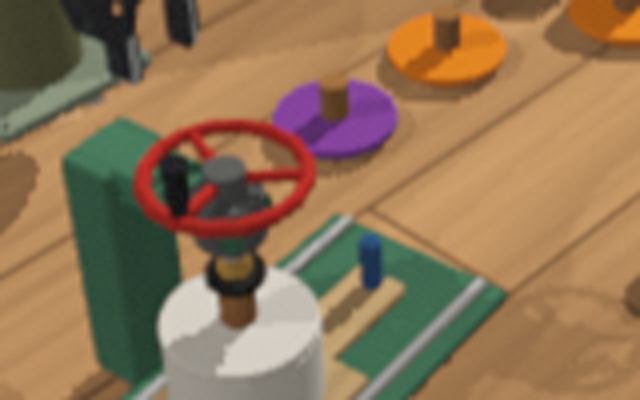

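The black foot bears on the knob at (237,280). The lid is level, the crank has stayed at (175,185), and the gripper is clear above it. I'm handing in.

```bash
python3 -c "
from plant import *
print(sign_off())"
```

```text
the job is handed in; nothing more can be done
None
```

The job is handed in: the lid is seated, the sled is home against its stop, the crank was wound to about 18 N (about 10 N running free), and the arm has let go; sign-off returned no verdict.

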